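# Fit the stencil on the jig's pins and lock it

## Robot

A 6-joint arm with a two-finger parallel gripper is mounted at the origin on the work surface. World frame = base frame: x ahead of the robot, y to its left, z up, the work surface at z = 0. Lengths are in m, angles in degrees, forces in N, time in s.
With the tool pointing down it reaches from about 0.275 to 1 m from the base axis. Payload 8.4 kg.
Tool frame: the origin (TCP) lies between the finger pads; the fingertips stand 14 mm ahead of it and the grasp point (between the pads) lies 5 mm behind it; z points along the fingers, y is the line along which they close (so a half turn about z gives the same grasp; the last joint's range is limited). The gripper opens to 85 mm and grips with 20 to 120 N. Pads are 22 mm wide; open, the fingers measure 114 mm over their backs; the gripper's body (76 mm by 85 mm) begins 54 mm behind the grasp point. The pads swing forward as they close: fully open they stand 13 mm farther back than shut.
Start: joints at [-75.481, 20.225, 93.587, -0, 66.188, -0.138], TCP at [0.158, -0.605, 0.245] pointing down, gripper open.
Joint ranges: [-150.9, 150.9], [-52.94, 120.26], [3.33, 152.33], [-74.26, 254.26], [0, 154.13], [-172.89, 172.89]. Speed limits (degrees/s): [127.2, 127.2, 159.86, 180, 180, 180].

## Interface

Orientations are given as [roll, pitch, yaw] about the fixed x, y, z axes, in that order (R = Rz(yaw) Ry(pitch) Rx(roll)).
In Python, from rig import bot, jaws, kinematics, optics, workorder, finder, status gives the robot as it stands. Calls block until the motion is done:
- bot.movep(position, orientation): joint-space move of the TCP to a pose.
- bot.movel(position, max_speed=0.15, ori=None, f_stop=None): straight line of the TCP; ori=None keeps the orientation; max_speed is the mean speed in m/s. With f_stop (N) it stops when the force on the tool has changed by that much, and returns True; else False.
- bot.movej(angles): joint-space move.
- jaws.command_gripper(opening, squeeze=None): opening from 0.0 (shut) to 1.0 (fully open); squeeze is the grip in N (None keeps the last); returns when the fingers have stopped.
- bot.hold(seconds).
- kinematics.solve_ik(position, orientation): joint angles nearest the present ones, or None.
- optics.get_image(name): name is "scene" or "top" or "wrist"; returns the picture (400x640x3 uint8, red, green, blue); there is no depth.
- optics.calibration(name): a dict with "intrinsics" (3x3 intrinsics, pixels), "distortion" ([k1, k2, p1, p2, k3] as OpenCV has them; the pictures are not rectified), "extrinsics" (4x4, takes a point from world to camera coordinates). Camera axes: x right, y down, z forward; pixel columns grow to the right and rows downward; lengths in m; the calibration is good to about 2 mm. A picture is of the moment at which its call begins: read the wrist's pose just before it. calibration takes no time and is no camera call; for the wrist camera it gives the pose at the moment of the call.
A pose or a line that the arm cannot do raises bot.PlanningError and nothing moves.
- workorder.close_job(): hands the job in; it is judged then, once.
Trained networks look in the newest picture that a camera, given by its name, has taken for a name from the list of things; names that differ only in an ending like _2 or _b are one class to them, and where a whole thing is asked for, a point or a joint stands for the part that bears it (a point fixed in the world has none). Each returns a list of dicts, best first, with "conf" (0 to 1); they miss things now and then, are a little off and sometimes report something else, mostly with a low value. They report only what shows in the picture. A call takes as long as a camera call.
- finder.regions_of(camera, thing): "region" (400x640 bool, what is visible of it).
- finder.spot_point(camera, thing): "xyz" ([x, y, z] in m, in world coordinates, good to about 4 mm: a listed point, or the origin of a listed thing).
Readings, each from a call of its own:
- status.get_time_s(): time.
- status.get_joint_positions(): joint angles.
- status.get_qd(): joint speeds.
- status.get_joint_efforts(): joint torques, N m.
- status.get_position(): TCP position.
- status.get_eef_rot(): TCP orientation.
- status.get_force(): force on the tool from outside, world axes, zero at the start.
- status.get_torque(): the same for the moment, N m.
- status.get_width(): opening from 0.0 (shut) to 1.0 (fully open).
- status.get_gripper_force(): force on a finger pad.
Only numpy, scipy, OpenCV 4.12 (cv2) and the standard library are available. Lean on these libraries where they do the work, as an engineer would, in place of code of your own. Each camera call takes 0.05 s, during which the arm holds its last target. There are 200 camera calls.

## Task

Pick up the plywood stencil by its wooden grip and fit it onto the stencilling jig so that both upright pins pass through its two end holes and it lies flat, fully down on the lid blank. Feel for the pins gently: never press or drag the stencil hard against the jig. Then swing the wooden turn-button fully over the end of the stencil to keep it down, let go of everything, and leave the paint jar, water cup, figurine and brush where they are.

Things in the scene. Friction and masses are not known exactly. Their poses are not given: they have to be found in the camera images.
- stencil: Loose laser-cut plywood stencil, flat on the table, 90 mm (own x) by 190 mm (own y) by 6 mm, 80 to 150 g; origin at the centre of its underside, z up. Locating holes on its long centre line (x = 0): round, 11 mm across, at y = +60 mm; slot, 11 mm (x) by 17 mm (y), at y = -60 mm. Small openings at x = -27 and +27 mm are ornament. Fits the pins either way round.
- stencil_grip (a point): Middle of the wooden grip in the stencil's centre: an upright block 14 mm (stencil x) by 46 mm (y), from 6 to 40 mm above the stencil's underside; this point is at 23 mm. Easiest pinched across its 14 mm.
- jig: Stencilling jig, fixed: dark board 200 mm (own x) by 260 mm (y) by 12 mm; origin at the centre of its underside, z up. Two steel pins, 8 mm across, flat tops at z = 36 mm, stand at y = +60 and -60 mm, firmly clamped in slots. Both have the same x, anywhere from -18 to +18 mm, not reported: find it by feel or sight. If y or yaw is over 1.5 mm out at a pin, the stencil stays on top.
- jig_bed (a point): Centre of the top of the pale plywood lid blank (120 by 100 mm) fixed on the jig, 18 mm above the jig's underside: the stencil's underside comes to rest at this height.
- latch (a joint): Angle of the wooden turn-button about an upright axis at x = 0, y = 110 mm in the jig's frame. 0: arm along the jig's +x, clear of the stencil; grows clockwise from above; 1.57: arm along the jig's -y, over the stencil's end; stop at 1.6. Starts at -0.5 to -0.1, stays where left (about 2 N at the knob). Arm 14 mm wide, 34 mm long, 26 to 34 mm above the jig's underside.
- latch_knob (a point): Middle of the upright round knob on the turn-button's arm, 26 mm from its axis: 10 mm across, from 34 to 58 mm above the jig's underside; this point is at 46 mm. It can be pushed or held between the fingers; it is fixed to the arm and turns with it, so a hard pinch hinders the turning.
- paint_jar: White plastic paint jar with a screw cap, 66 mm across, 85 mm tall, loose, upright, a bystander; origin at the centre of its underside.
- water_cup: Clear rinsing cup, 72 mm across the rim, 80 mm tall, loose, upright, a bystander; origin at the centre of its underside.
- figurine: Small painted clay figure in a red hat on a terracotta base of 50 x 80 mm, about 90 mm tall, loose, a bystander; origin at the centre of its underside.
- brush: Paint brush about 170 mm long lying on the table, loose, a bystander; origin on its underside, its own x runs along it to the bristles.

How it is judged (in metres and radians):
On the way, in this order (a step that is already met when the one before it is completed fails the run):
1. the stencil lies flat on the lid blank with both pins through its end holes (z of stencil in the frame of jig between 0.015 and 0.02 m and x of stencil in the frame of jig between -0.024 and 0.024 m and y of stencil in the frame of jig between -0.006 and 0.006 m and angle between the x axis of stencil and the x axis of jig, either way round below 0.06 rad and angle between the z axis of stencil and the z axis of jig, either way round below 0.03 rad), for 0.2 s.
2. the turn-button is swung over the end of the stencil (all of step 1 and value of joint latch above 1.2 rad), for 0.2 s.
At the end, for the whole second after the job is handed in: Stencil on the pins and blank: underside 15 to 20 mm above the jig's, within 24 mm (jig x) and 6 mm (jig y) of its centre, long sides within 0.06 rad (either way round), tilt below 0.03 rad, at rest; turn-button beyond 1.2 rad; bystanders within 20 mm (all of step 2 and linear speed of stencil below 0.02 m/s and angular speed of stencil below 0.1 rad/s); the robot touches nothing.
It fails at once if the stencil is pressed or dragged against the jig or its pins with more than 45 N (contact force between stencil and jig above 45 N).
It fails at once if the paint jar is shifted more than 20 mm (distance of paint_jar from where it was at the start of the episode above 0.02 m).
It fails at once if the water cup is shifted more than 20 mm (distance of water_cup from where it was at the start of the episode above 0.02 m).
It fails at once if the figurine is shifted more than 20 mm (distance of figurine from where it was at the start of the episode above 0.02 m).
It fails at once if the brush is shifted more than 20 mm (distance of brush from where it was at the start of the episode above 0.02 m).
It also fails if it takes over 72 s, if anything falls off the work surface, if the arm or the gripper's body presses on something with over 40 N, if the wrist force passes 120 N, or if a joint passes its speed limit or range.

## Working session

There is one attempt and no reset: what is moved stays moved. The work goes in short steps, each a Python script; the robot and the scene stay as the last script left them, time stands still between calls to the robot, and variables do not carry over. Pictures are saved under pics/ and viewed, at most 10 in all, crops included, and the job is handed in when it is done.

```bash
mkdir -p pics; ls
python3 - <<'E'
from rig import bot, jaws, kinematics, optics, workorder, finder, status
import cv2,numpy as np
for c in ["top","scene"]:
    im=optics.get_image(c); cv2.imwrite(f"pics/{c}0.png",im[:,:,::-1]); np.save(f"pics/{c}0.npy",im)
    for t in ["stencil","stencil_grip","jig","jig_bed","latch_knob","paint_jar","water_cup","figurine","brush"]:
        print(c,t,[(round(d["conf"],2),np.round(d["xyz"],4).tolist()) for d in finder.spot_point(c,t)[:2]])
print(status.get_time_s(),optics.calibration("top"))
E
```

```text
pics
top stencil [(0.58, [0.5363, 0.2094, -0.0007])]
top stencil_grip [(0.59, [0.5345, 0.2085, 0.0213])]
top jig [(0.66, [0.525, -0.1362, -0.0003])]
top jig_bed [(0.75, [0.5252, -0.1373, 0.018])]
top latch_knob [(0.68, [0.5645, -0.0231, 0.0484])]
top paint_jar [(0.79, [0.7912, 0.2741, -0.0002])]
top water_cup [(0.72, [0.7711, -0.018, 0.0014]), (0.48, [0.5351, 0.209, -0.0005])]
top figurine [(0.64, [0.7597, -0.228, 0.0012])]
top brush []
scene stencil [(0.71, [0.5306, 0.2099, 0.0009])]
scene stencil_grip [(0.8, [0.5342, 0.2096, 0.0215]), (0.65, [0.5251, -0.1352, 0.0122])]
scene jig [(0.79, [0.5226, -0.1335, -0.0013]), (0.36, [0.7883, 0.2784, 0.0001])]
scene jig_bed [(0.96, [0.524, -0.1369, 0.0126])]
scene latch_knob [(0.49, [0.566, -0.0261, 0.0399])]
scene paint_jar [(0.71, [0.7907, 0.2797, 0.0025])]
scene water_cup [(0.68, [0.7685, -0.0201, 0.0002])]
scene figurine [(0.93, [0.7575, -0.2262, 0.0034]), (0.57, [0.5355, 0.2078, 0.0212])]
scene brush [(0.87, [0.2974, 0.2562, -0.0054])]
1.0 {'intrinsics': array([[406.9827022 ,   0.        , 317.57152774],
       [  0.        , 406.9827022 , 197.69806844],
       [  0.        ,   0.        ,   1.        ]]), 'distortion': array([-0.0593541,  0.       ,  0.       ,  0.       ,  0.       ]), 'extrinsics': array([[ 1.97060452e-02, -9.99805817e-01, -2.45928755e-05,
         1.10414970e-02],
       [-9.93688515e-01, -1.95827571e-02, -1.10452032e-01,
         5.33315887e-01],
       [ 1.10430103e-01,  2.20101040e-03, -9.93881456e-01,
         9.45953798e-01],
       [ 0.00000000e+00,  0.00000000e+00,  0.00000000e+00,
         1.00000000e+00]])}
```

View pics/top0.png

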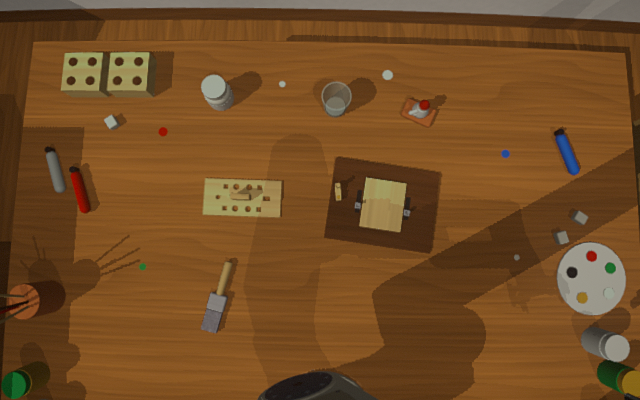

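View pics/scene0.png

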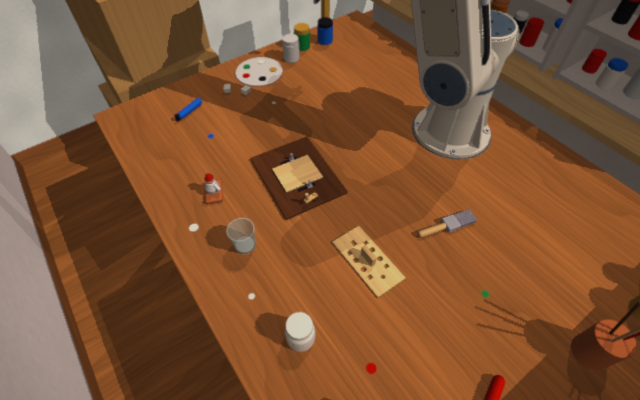

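The top picture shows the stencil at (242,197), with its long axis nearly along world y. The jig is at (383,205), yawed about -8°, with its pins near (358,206) and (407,212) and the knob at (338,190). The networks agree with this. Next I'll take wrist close-ups.

```bash
cat > h.py <<'E'
from rig import bot, jaws, kinematics, optics, workorder, finder, status
import cv2,numpy as np
def shot(name,c="wrist"):
    cal=optics.calibration(c); im=optics.get_image(c)
    cv2.imwrite(f"pics/{name}.png",im[:,:,::-1]); np.savez(f"pics/{name}.npz",im=im,K=cal["intrinsics"],D=cal["distortion"],E=cal["extrinsics"]); return im,cal
def ray(cal,px,z):
    "pixels -> world points on plane z"
    n=cv2.undistortPoints(np.float64(px).reshape(-1,1,2),cal["intrinsics"],cal["distortion"])[:,0]
    R,t=cal["extrinsics"][:3,:3],cal["extrinsics"][:3,3]; C=-R.T@t
    d=np.c_[n,np.ones(len(n))]@R
    return C+d*((z-C[2])/d[:,2])[:,None]
E
python3 - <<'E'
from h import *
print(status.get_eef_rot())
for nm,p,th,z in [("jig1",[0.525,-0.137,0.33],"jig",0.012),("sten1",[0.535,0.209,0.30],"stencil",0.006)]:
    bot.movep(p,[180,0,0]); bot.hold(0.3)
    im,cal=shot(nm)
    for t in ["stencil","stencil_grip","jig","jig_bed","latch_knob"]:
        print(nm,t,[(round(d["conf"],2),np.round(d["xyz"],4).tolist()) for d in finder.spot_point("wrist",t)[:2]])
    r=finder.regions_of("wrist",th)
    if r:
        m=r[0]["region"]; ys,xs=np.nonzero(m); w=ray(cal,np.c_[xs,ys],z)[:,:2]
        print(cv2.minAreaRect(np.float32(w*1000)), r[0]["conf"])
    print(cal["extrinsics"].round(3).tolist())
print(status.get_joint_positions(),status.get_time_s())
a,b=[cv2.imread(f"pics/{n}.png") for n in("jig1","sten1")]
E
```

```text
[-1.79998703e+02  5.76942760e-04  1.46558554e+01]
jig1 stencil [(0.8, [0.5351, 0.2083, -0.0002])]
jig1 stencil_grip [(0.84, [0.534, 0.2109, 0.0215])]
jig1 jig [(0.66, [0.5226, -0.1345, -0.0])]
jig1 jig_bed [(0.83, [0.521, -0.132, 0.0202])]
jig1 latch_knob [(0.57, [0.5629, -0.0198, 0.0519])]
((524.0242919921875, -134.5019073486328), (261.9737854003906, 200.18504333496094), 82.54901885986328) 0.94
[[0.0, -1.0, 0.0, -0.137], [-0.964, 0.0, 0.266, 0.449], [-0.266, -0.0, -0.964, 0.599], [0.0, 0.0, 0.0, 1.0]]
sten1 stencil [(0.89, [0.5351, 0.2091, 0.0029])]
sten1 stencil_grip [(0.63, [0.534, 0.2106, 0.0217])]
sten1 jig [(0.72, [0.5207, -0.1358, 0.0023])]
sten1 jig_bed [(0.73, [0.5232, -0.1314, 0.0179])]
sten1 latch_knob [(0.59, [0.5628, -0.0209, 0.05]), (0.27, [0.5217, -0.1309, 0.02])]
((535.1653442382812, 209.4747314453125), (190.1972198486328, 91.97645568847656), 89.24595642089844) 0.77
[[-0.001, -1.0, 0.0, 0.209], [-0.964, 0.001, 0.265, 0.467], [-0.265, -0.0, -0.964, 0.573], [0.0, 0.0, 0.0, 1.0]]
[ 2.11864341e+01  1.29545273e+01  9.63904422e+01 -8.20666132e-04
  7.06565377e+01  1.11189621e+02] 5.7583
```

View pics/jig1.png

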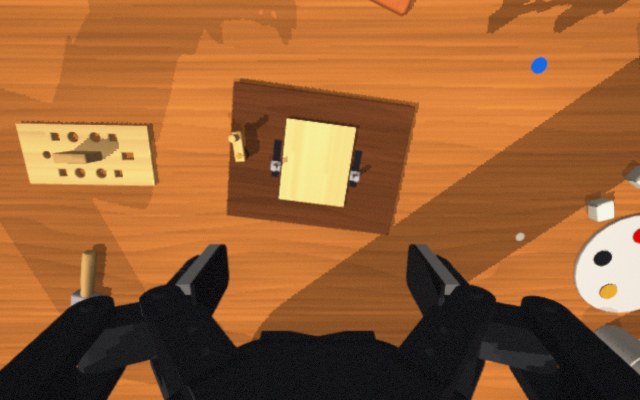

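View pics/sten1.png

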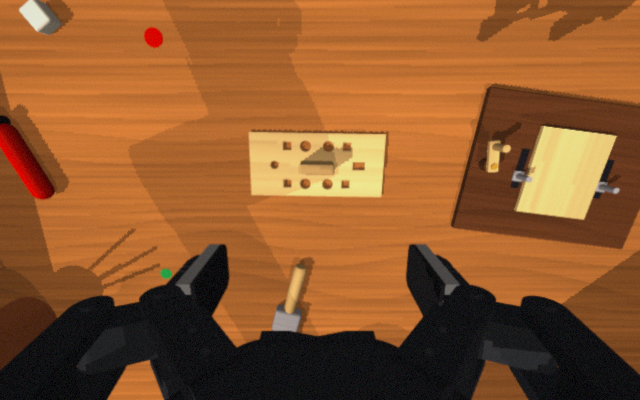

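Both wrist views agree with the given sizes: the jig rectangle measures 262x200 mm at yaw -7.45°, and the stencil 190x92 mm at yaw -0.75°. The round hole is at (275,165) on the +y end and the slot is at (358,166). I'll now shoot both from the same tool-relative viewpoint so that camera bias cancels, rectified onto the hole plane and the pin-top plane.

```bash
cat >> h.py <<'E'
def patch(im,cal,origin,yaw,z,s=2.5,hx=50,hy=100):
    "rectified image in frame (origin,yaw) at plane z: columns = own +y to the left, rows = own +x up; s px/mm"
    c,r=np.meshgrid(np.arange(2*hy*s),np.arange(2*hx*s)); y=(hy-c/s)/1e3; x=(hx-r/s)/1e3
    a=np.radians(yaw); P=np.stack([origin[0]+np.cos(a)*x-np.sin(a)*y,origin[1]+np.sin(a)*x+np.cos(a)*y,0*x+z],-1)
    E=cal["extrinsics"]; uv,_=cv2.projectPoints(P.reshape(-1,3),cv2.Rodrigues(E[:3,:3])[0],E[:3,3],cal["intrinsics"],cal["distortion"])
    uv=np.float32(uv.reshape(P.shape[:2]+(2,)))
    return cv2.remap(im,uv[...,0],uv[...,1],cv2.INTER_CUBIC)
JO,JY=np.array([.524,-.1345]),-7.45
SO,SY=np.array([.535,.209]),-0.75
E
python3 - <<'E'
from h import *
out=[]
for nm,o,yw,z,th in [("sten2",SO,SY,0.006,"stencil"),("jig2",JO,JY,0.036,"jig")]:
    bot.movep([*o,z+0.21],[180,0,yw+90]); bot.hold(0.4)
    im,cal=shot(nm); p=patch(im,cal,o,yw,z); out.append(p)
    r=finder.regions_of("wrist",th)
    if r:
        ys,xs=np.nonzero(r[0]["region"]); w=ray(cal,np.c_[xs,ys],{"jig":.012}.get(th,z))[:,:2]
        print(th,r[0]["conf"],cv2.minAreaRect(np.float32(w*1000)),(xs.min(),xs.max(),ys.min(),ys.max()))
print(status.get_time_s())
cv2.imwrite("pics/p2.png",np.vstack(out)[:,:,::-1])
E
```

```text
stencil 0.63 ((534.7772827148438, 211.4801788330078), (189.58876037597656, 89.92224884033203), 89.05888366699219) (np.int64(276), np.int64(359), np.int64(87), np.int64(250))
jig 0.61 ((523.2511596679688, -134.20225524902344), (259.5434875488281, 200.6968536376953), 82.5297622680664) (np.int64(227), np.int64(405), np.int64(58), np.int64(268))
9.45
```

View pics/p2.png

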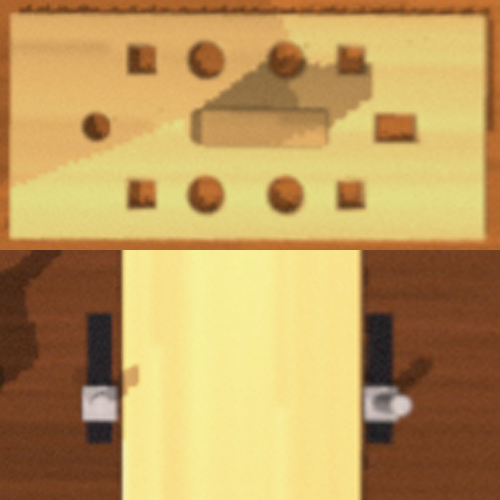

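The stencil holes sit at (96,127) and (396,128) in the patch, exactly 120 mm apart. The right pin top is at about (402,155) in the jig half, and the left one needs zooming in.

Run:
```python
from h import *
rows=[]
for nm,o,yw,z,dx in [("sten2",SO,SY,.006,0),("jig2",JO,JY,.036,-12)]:
    d=np.load(f"pics/{nm}.npz"); cal=dict(intrinsics=d["K"],distortion=d["D"],extrinsics=d["E"])
    a=np.radians(yw); r=[]
    for y in (60,-60):
        oo=o+np.array([np.cos(a)*dx-np.sin(a)*y,np.sin(a)*dx+np.cos(a)*y])/1e3
        p=patch(d["im"],cal,oo,yw,z,s=16,hx=12,hy=12)
        for k in range(-10,11,5): # 5 mm grid
            i=int((12-k)*16); p[i,::4]=(255,0,255); p[::4,i]=(255,0,255)
        r.append(p)
    rows.append(np.hstack(r))
cv2.imwrite("pics/z2.png",cv2.resize(np.vstack(rows),None,fx=.75,fy=.75,interpolation=cv2.INTER_AREA)[:,:,::-1])
```

```text
(no output)
```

View pics/z2.png

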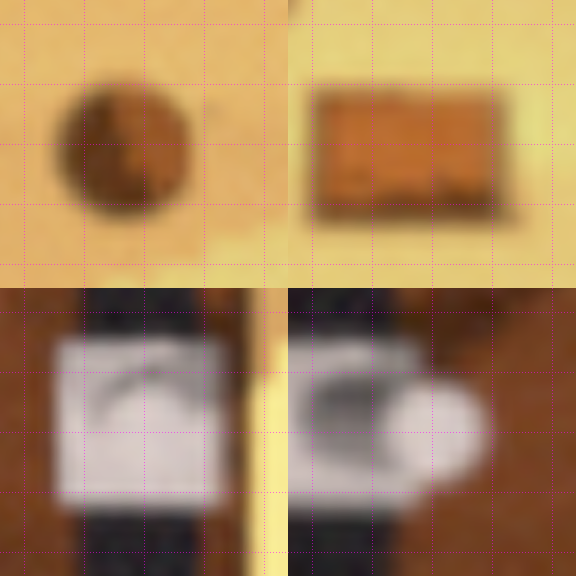

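Relative to the patch grid, the holes sit about (x -0.7, y +1.7) mm off, with yaw -0.94°. The pins are at about jig x -11.8 and y -0.35 mm. I'll grasp, lift and hover over the pins, then look through the front hole.

```bash
cat >> h.py <<'E'
def fr(o,yaw,x,y):
    a=np.radians(yaw); return o+np.array([np.cos(a)*x-np.sin(a)*y,np.sin(a)*x+np.cos(a)*y])/1e3
S=fr(SO,SY,-.7,1.7); SYAW=-.94
P=fr(JO,JY,-11.8,-.35); TY=JY+90
def at(x,y): return fr(P,JY,x,y)   # mm offsets in jig axes from pin midpoint
E
python3 - <<'E'
from h import *
print(S,P)
jaws.command_gripper(0.45,30)
bot.movep([*S,.10],[180,0,SYAW+90])
print(bot.movel([*S,.024],.08,f_stop=8))
jaws.command_gripper(0,40); print("w",status.get_width(),status.get_gripper_force())
bot.movel([*S,.12],.1); print("w",status.get_width(),status.get_force())
bot.movep([*P,.12],[180,0,TY])
bot.movel([*P,.068],.06,f_stop=6); bot.hold(.3)
print(status.get_position(),status.get_force(),status.get_time_s())
im,cal=shot("hov"); 
p=patch(im,cal,P,JY,.036,s=2.5,hx=50,hy=100)
o=at(0,60); q=patch(im,cal,o,JY,.042,s=14,hx=14,hy=17.8)
cv2.imwrite("pics/hov2.png",np.vstack([p,cv2.resize(q,(500,330))])[:,:,::-1])
E
```

```text
[0.53432231 0.21070902] [ 0.51225423 -0.13331705]
False
w 0.15799409077973928 40.523003339767456
w 0.15624974589311247 [-0.05531668  0.26261886 -0.34142517]
[ 0.512392   -0.1333581   0.06826419] [ 0.16247248 -0.1427754  -0.25346876] 16.5417
```

View pics/hov.png

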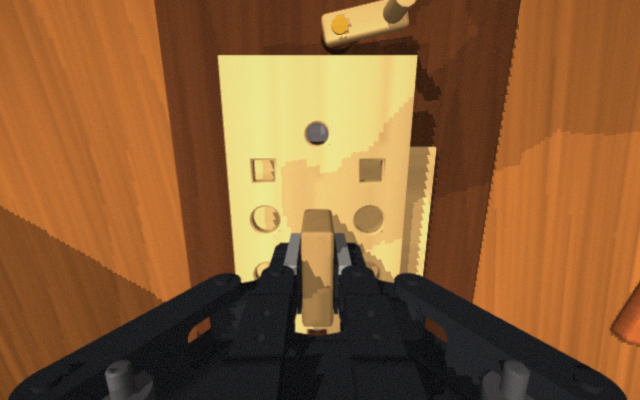

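View pics/hov2.png

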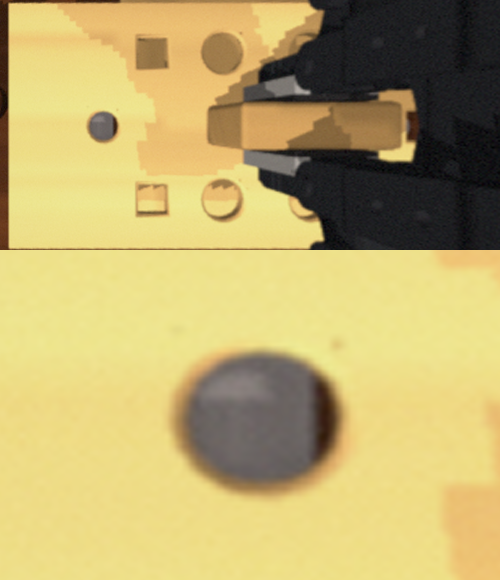

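Through the front hole at (317,132) I see grey metal, roughly centred, with a small dark gap on the -y side. So the alignment is close, and I'll lower gently.

Run:
```python
from h import *
def try_(x,y):
    bot.movel([*at(x,y),.063],.04,f_stop=6)
    hit=bot.movel([*at(x,y),.048],.02,f_stop=4)
    p=status.get_position(); print((x,y),hit,p.round(4),status.get_force().round(1),flush=True)
    return p[2]<.052
for x,y in [(0,0),(0,1),(0,-1),(1,0),(-1,0),(1,1),(-1,1),(1,-1),(-1,-1)]:
    if try_(x,y): print("in"); break
    bot.movel([*at(x,y),.064],.04)
print(status.get_time_s())
```

```text
(0, 0) False [ 0.5123 -0.1333  0.048 ] [ 1.   0.1 -0.3]
in
17.7667
```

Run:
```python
from h import *
hit=bot.movel([*at(0,0),.040],.015,f_stop=5)
print(hit,status.get_position(),status.get_force())
jaws.command_gripper(0.45,30); bot.movel([*at(0,0),.14],.12)
bot.movep([*fr(P,JY,12,-60),.26],[180,0,TY]); bot.hold(.3)
im,cal=shot("placed")
for t in ["stencil","jig","stencil_grip","latch_knob"]:
    print(t,[(round(d["conf"],2),np.round(d["xyz"],4).tolist()) for d in finder.spot_point("wrist",t)[:2]])
A=fr(np.array([.5236,-.1346]),JY,0,110); print("A",A,status.get_time_s())
```

```text
True [ 0.5123333  -0.13334231  0.04260156] [-0.47818524  0.28940154  5.97530065]
stencil [(0.74, [0.5145, -0.1355, 0.0174])]
jig [(0.95, [0.5212, -0.1346, 0.0032])]
stencil_grip [(0.63, [0.5126, -0.1351, 0.041])]
latch_knob [(0.63, [0.5627, -0.0196, 0.0501])]
A [ 0.5378627  -0.02552858] 20.675
```

View pics/placed.png

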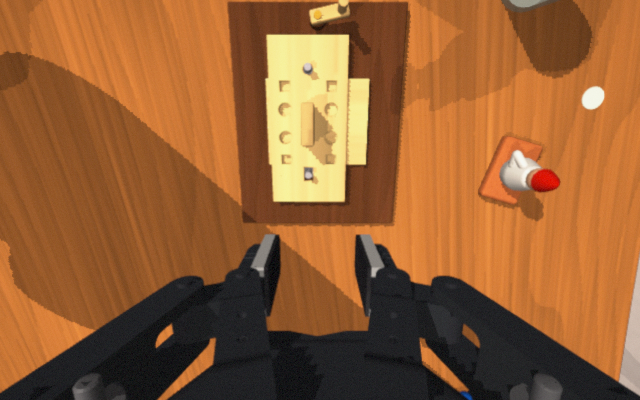

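Both pins show through the holes at (308,68) and (308,174), and the stencil lies flat. The knob fits the model, with radius 25.5 mm and φ about -0.36. Next I'll swing the latch.

Run:
```python
from h import *
A=np.array([.5379,-.0255]); Z=.058
def pose(f,z=Z,r=26):
    return [*fr(A,JY,r*np.cos(f),-r*np.sin(f)),z],[180,0,JY+180-np.degrees(f)]
jaws.command_gripper(0.28,20)
p,o=pose(-.36,.13); bot.movep(p,o)
p,o=pose(-.36); print("down",bot.movel(p,.05,f_stop=6,ori=o),status.get_force().round(1))
for f in np.r_[np.linspace(-.15,1.65,10),1.75,1.8]:
    p,o=pose(f); h=bot.movel(p,.06,ori=o,f_stop=12)
    print(round(f,2),h,status.get_force().round(1))
    if h: break
p,o=pose(f-.2); bot.movel(p,.05,ori=o)
p[2]=.14; bot.movel(p,.1); bot.hold(.2)
p,o=[*fr(P,JY,12,-60),.26],[180,0,TY]; bot.movep(p[:3],o); bot.hold(.4)
shot("end")
for t in ["stencil","stencil_grip","latch_knob"]:
    for d in finder.spot_point("wrist",t)[:1]: print(t,d["conf"],np.round(d["xyz"],4))
optics.get_image("scene")
for t in ["paint_jar","water_cup","figurine","brush"]:
    for d in finder.spot_point("scene",t)[:1]: print(t,d["conf"],np.round(d["xyz"],4))
print(status.get_time_s())
```

```text
down False [ 0.9 -0.3 -0.9]
-0.15 False [ 0.4 -0.  -0.3]
0.05 False [ 1.  -0.5 -0.6]
0.25 False [-0.3  1.1 -0. ]
0.45 False [-0.4 -0.3 -1. ]
0.65 False [ 0.1  0.8 -0.5]
0.85 False [1.  0.  0.2]
1.05 False [ 0.7  0.4 -0.4]
1.25 False [ 0.8 -0.7 -0.1]
1.45 False [ 0.9 -0.2  1. ]
1.65 False [1.3 0.5 0.1]
1.75 False [ 0.2 -1.2  0.2]
1.8 False [ 1.4 -0.4  0.6]
stencil 0.69 [ 0.5106 -0.1351  0.0156]
stencil_grip 0.94 [ 0.5116 -0.1302  0.0417]
latch_knob 0.89 [ 0.5337 -0.0468  0.0505]
paint_jar 0.89 [0.7897 0.2801 0.0011]
water_cup 0.85 [ 7.708e-01 -2.260e-02  6.000e-04]
figurine 0.94 [ 0.7571 -0.2247  0.0009]
brush 0.87 [ 0.2967  0.2555 -0.0041]
31.1333
```

View pics/end.png

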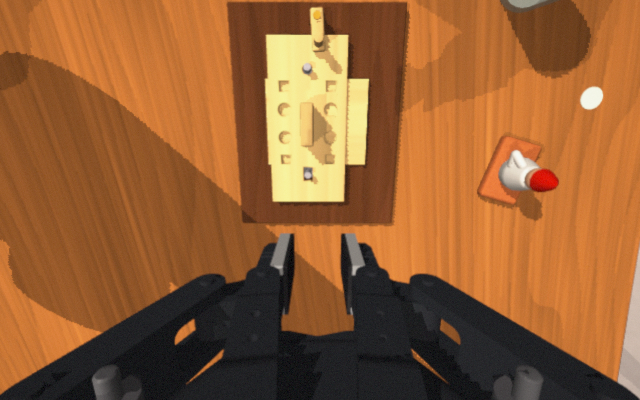

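The button arm lies over the stencil end, with the knob at (319,43) and φ about 1.55. The stencil is still on both pins and the bystanders haven't moved. I'm handing in the job.

```bash
python3 -c "
from h import *
print(workorder.close_job())"
```

```text
the job is handed in; nothing more can be done
None
```

The stencil is flat on both pins, the turn-button is swung over its end, the paint jar, water cup, figurine and brush show no movement, and the job is handed in; the hand-in returned no verdict.

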